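# Reset the height stop of a module test nest

### The arm

A 6-joint arm with a two-finger parallel gripper is mounted at the origin on the work surface. World frame = base frame: x ahead of the robot, y to its left, z up, the work surface at z = 0. Lengths are in m, angles in degrees, forces in N, time in s.
With the tool pointing down it reaches from about 0.3 to 0.75 m from the base axis. Payload 8.5 kg.
Tool frame: the origin (TCP) lies between the finger pads; the fingertips stand 17 mm ahead of it and the grasp point (between the pads) lies 2 mm behind it; z points along the fingers, y is the direction in which the jaws open and shut (so a half turn about z gives the same grasp; the last joint's range is limited). The gripper opens to 85 mm and grips with 20 to 120 N. Pads are 22 mm wide; open, the fingers measure 114 mm over their backs; the gripper's body (76 mm by 85 mm) begins 54 mm behind the grasp point. The pads swing forward as they close: fully open they stand 13 mm farther back than shut.
Start: joints at [-89.112, 21.807, 74.336, -0, 83.858, -12.336], TCP at [0.126, -0.535, 0.219] pointing down, gripper open.
Joint ranges: [-178.18, 178.18], [-50.72, 133.34], [12.68, 142.11], [-81.47, 261.47], [9.98, 163.14], [-165.26, 165.26]. Speed limits (degrees/s): [136.94, 136.94, 180, 180, 180, 180].

### API

Orientations are given as a 3x3 rotation matrix whose columns are the frame's x, y, z axes.
In Python, from rig import readout, eyes, env gives the robot as it stands.
- The arm moves only by the tool arm_command, never from a script. Its argument "rows" is text: rows parted by semicolons, each of 7 numbers parted by spaces: the closure, from 0 (fully open) to 1 (shut), then the shift along the tool's x, y, z in mm, then the turn, a rotation vector about the tool's x, y, z in degrees. In form: grip dx dy dz rx ry rz; .... A call has 1 to 5 rows; each row shifts and turns the commanded pose from where the row before left it, along the tool's axes as they then stand; what a row does not reach is not made up. A row lasts 1/12 s, in which the tool goes at most 41.7 mm and 7.16 degrees, less where a joint would pass 70% of its speed; a pose out of reach is approached as far as the arm can. A call with a gripper value outside its range is refused whole. The fingers move at their own pace and stop on an object; "squeeze" is the grip in N (left out, the last holds). Time passes only in rows, so rows that do not move let the fingers close. It gives the time, the measured TCP pose, the force and the opening at its end, in the units of the state.
- readout.observe(): the state, without advancing time (a new reading comes with each control period).
- eyes.get_image(name): name is "scene" or "top" or "wrist"; returns the picture (400x640x3 uint8, red, green, blue); there is no depth.
- eyes.camera_model(name): a dict with "mtx" (3x3 intrinsics, pixels), "view" (4x4, takes a point from world to camera coordinates). Camera axes: x right, y up, looking along -z (the intrinsics and any distortion apply to the point x, -y, -z); pixel columns grow to the right and rows downward; lengths in m; the calibration is good to about 2 mm. A picture is of the moment at which its call begins: read the wrist's pose just before it. camera_model takes no time and is no camera call; for the wrist camera it gives the pose at the moment of the call.
- env.close_job(): hands the job in, once; it reports no verdict.
The state is a dict: "time_s": time; "q": joint angles; "qvel": joint speeds; "joint_efforts": joint torques, N m; "position": TCP position; "tool_rot": TCP orientation; "ft_force": force on the tool from outside, world axes, zero at the start; "wrist_torque": the same for the moment, N m; "grip_width": finger opening in m.
Only numpy, scipy, OpenCV 4.12 (cv2) and the standard library are available. Lean on these libraries where they do the work, as an engineer would, in place of code of your own. Each camera call takes 0.05 s, during which the arm holds its last target. There are 200 camera calls.

### The job

On the height stop with the square bracket (not the one on the round pedestal), slacken the jam nut by swinging its lever anticlockwise, seen from above, by about an eighth of a turn or more; never turn the screw while the nut is tight. Then, with the nut slack, turn the screw by its bar head clockwise until the bar lies in line with the two brass ribs on the bracket, and swing the nut's lever clockwise again until it is fully tight, leaving the bar in line.

Things in the scene. Friction and masses are not known exactly. Their poses are not given: they have to be found in the camera images.
- jam_nut (a joint): Jam nut of the square-bracket stop, rad, about the screw's vertical axis: 0 = fully tight (end stop), growing anticlockwise from above as it loosens, end stop 1.2; starts at 0 to 0.08, stays where left, takes about 6 N at the lever post. It counts as tight below 0.3. The round-pedestal stop has a like nut and screw, already set and not listed.
- lever_post (a point): Upright round steel post, 12 mm diameter, at the end of the jam nut's lever; its top is 110 mm above the table. This point is on the post's axis, 92 mm above the table and 80 mm from the screw's axis, round which it swings with the nut. The flat lever (12 mm wide) runs from nut to post, its top 61 mm above the table. x points outwards along the lever, z up.
- stop_screw (a joint): Screw of the square-bracket stop, rad, about its vertical axis, growing anticlockwise from above: 0 = bar head in line with the two brass ribs on the bracket's top (one beyond each end of the bar). Starts 0.6 to 1.25. Light to turn (the nut's grip on it is not felt), stays where left; end stops at -1.45 and 1.45, none at 0. Its height does not change.
- screw_head (a point): Black bar head of that screw: 50 mm long, 14 mm wide, 30 mm high, a white line along its top, spanning 78 to 108 mm above the table. This point is the bar's middle, on the screw's axis, 93 mm above the table. y points along the bar, x across, z up. The bracket's top face (72 mm square) is 52 mm above the table; the ribs on it are 6 mm high.
Things that resemble listed ones, but are neither listed nor needed, are in the scene too. What is shaped like the part that bears jam_nut but blue is not meant.

How it is judged (in metres and radians):
On the way, in this order (a step that is already met when the one before it is completed fails the run):
1. the jam nut is slackened by at least 0.6 rad while the screw has not yet been turned to the ribs (value of joint jam_nut above 0.6 rad and value of joint stop_screw above 0.4 rad), for 0.1 s.
2. with the nut slack, the bar head is in line with the ribs within 0.18 rad (value of joint jam_nut above 0.45 rad and value of joint stop_screw between -0.18 and 0.18 rad), for 0.3 s.
At the end, for the whole second after the job is handed in: The jam nut is tight again (within 0.18 rad of its end stop) and at rest, and the screw's bar head lies in line with the ribs within 0.18 rad (value of joint each of jam_nut, stop_screw below 0.18 rad and value of joint stop_screw above -0.18 rad and velocity of joint jam_nut between -0.1 and 0.1 rad/s); the robot touches nothing.
It fails at once if the screw is turned (faster than 0.3 rad/s) while the jam nut is tight (below 0.3 rad) (value of joint jam_nut below 0.3 rad and (velocity of joint stop_screw above 0.3 rad/s or velocity of joint stop_screw below -0.3 rad/s)).
It also fails if it takes over 64 s, if anything falls off the work surface, if the arm or the gripper's body presses on something with over 40 N, if the wrist force passes 120 N, or if a joint passes its speed limit or range.

## Working session

There is one attempt and no reset: what is moved stays moved. The work goes in short steps, Python scripts to look and compute and a tool call to move; the robot and the scene stay as the last step left them, time stands still between calls to the robot, and variables do not carry over. Pictures are saved under pics/ and viewed, about 8 in all and at most 12, crops included, and the job is handed in when it is done.

Besides the shell and the picture viewer there is one more tool, called after "Request:" as name(argument=value, ...) on one line, values as JSON. arm_command: Moves the arm, as the interface text tells. Its arguments: {"type":"object","properties":{"rows":{"type":"string"},"squeeze":{"type":"number"}},"required":["rows"]}

```bash
mkdir -p pics; ls; cat > h.py <<'E'
import numpy as np, cv2
from rig import readout, eyes, env
def grab(n,f):
    m=eyes.camera_model(n); im=eyes.get_image(n); cv2.imwrite('pics/'+f,im[:,:,::-1]); return im,m
def ray(m,u,v):
    K=np.array(m['mtx']);V=np.array(m['view']);d=np.linalg.inv(K)@[u,v,1]
    d=V[:3,:3].T@(d*[1,-1,-1]); return -V[:3,:3].T@V[:3,3],d
def onz(m,u,v,z):
    o,d=ray(m,u,v); return (o+d*(z-o[2])/d[2]).round(4)
def proj(m,p):
    V=np.array(m['view']);c=(V[:3,:3]@np.array(p)+V[:3,3])*[1,-1,-1];q=np.array(m['mtx'])@c; return (q[:2]/q[2]).round(1)
E
python3 - <<'E'
from h import *
a,m=grab('top','top0.png');b,m2=grab('scene','scene0.png')
print(m,m2);print(readout.observe())
E
```

```text
pics
{'mtx': array([[407.92765072,   0.        , 322.19522674],
       [  0.        , 407.92765072, 198.04338641],
       [  0.        ,   0.        ,   1.        ]]), 'view': array([[-1.44697604e-02, -9.99721997e-01, -1.86159799e-02,
        -6.03593387e-04],
       [ 9.90151704e-01, -1.69190702e-02,  1.38972472e-01,
        -4.82088326e-01],
       [-1.39248803e-01, -1.64217459e-02,  9.90121254e-01,
        -7.91873703e-01],
       [ 0.00000000e+00,  0.00000000e+00,  0.00000000e+00,
         1.00000000e+00]])} {'mtx': array([[413.17882461,   0.        , 315.0400273 ],
       [  0.        , 413.17882461, 202.38027218],
       [  0.        ,   0.        ,   1.        ]]), 'view': array([[ 0.79428007,  0.60754978, -0.00156087, -0.35990149],
       [-0.47471341,  0.62221572,  0.62249078,  0.15268704],
       [ 0.37916534, -0.49369105,  0.78262558, -1.03744416],
       [ 0.        ,  0.        ,  0.        ,  1.        ]])}
{'time_s': 0.1, 'q': array([-8.91126427e+01,  2.18390738e+01,  7.43806385e+01, -4.27651049e-05,
        8.38579239e+01, -1.23366750e+01]), 'qvel': array([ 0.01321141, -0.06791146, -0.11640145, -0.06373496,  0.05081652,
       -0.01955547]), 'joint_efforts': array([ 5.72990786e-03, -4.49215472e+01, -2.31656170e+01, -1.00349935e-04,
        3.62532417e-03,  1.69293435e-05]), 'position': array([ 0.12580225, -0.53512798,  0.21845397]), 'tool_rot': array([[ 9.73483022e-01,  2.28759275e-01, -2.17266077e-05],
       [ 2.28759093e-01, -9.73482122e-01,  1.35483427e-03],
       [ 2.88780440e-04, -1.32387831e-03, -9.99999082e-01]]), 'ft_force': array([-0.12692476,  0.59616614, -0.03271957]), 'wrist_torque': array([0.08030166, 0.00851068, 0.03623099]), 'grip_width': 0.0852583494451696}
```

View pics/top0.png

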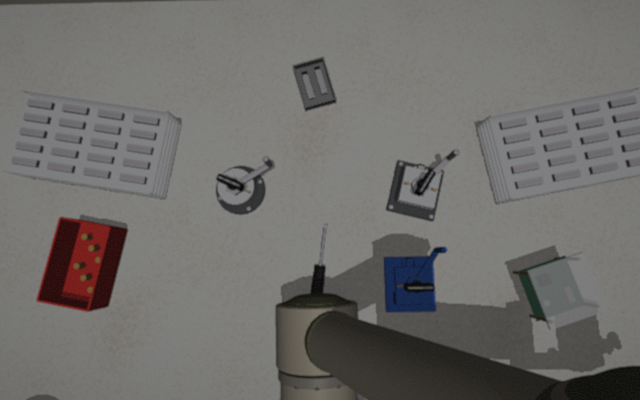

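View pics/scene0.png

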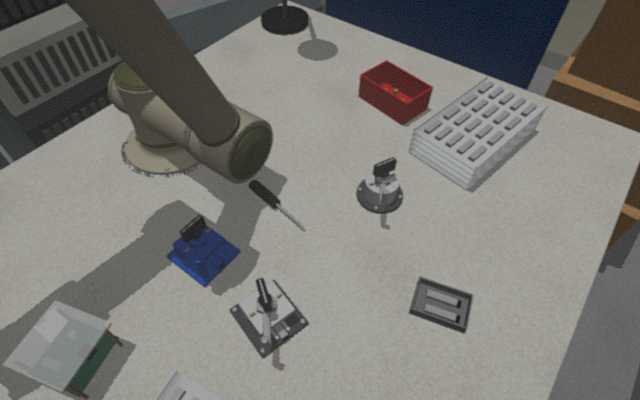

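Candidates in the top view are the round-pedestal stop (240,185), the blue look-alike (412,285) and the grey square-bracket stop (418,187). I choose the grey square one and check it in a close crop.

```bash
python3 - <<'E'
from h import *
a=cv2.imread('pics/top0.png')[140:230,375:475]; b=cv2.imread('pics/scene0.png')[265:365,220:320]
cv2.imwrite('pics/c1.png',np.hstack([cv2.resize(a,(400,360),interpolation=2),cv2.resize(b,(360,360),interpolation=2)]))
m=eyes.camera_model('top'); print(onz(m,423,179,.108),onz(m,455,153,.110))
E
```

```text
[ 0.5038 -0.1958  0.108 ] [ 0.5513 -0.2567  0.11  ]
```

View pics/c1.png

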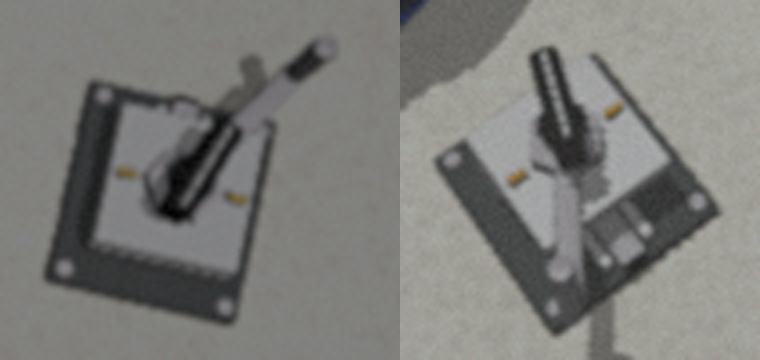

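The grey square bracket is confirmed. Brass ribs are at crop (127,173) and (236,198), the bar runs (232,122)–(172,212), and the post top is at (323,46). Next: metric positions.

```bash
python3 - <<'E'
from h import *
m=eyes.camera_model('top');s=eyes.camera_model('scene')
T=lambda x,y,z:onz(m,375+x/4-.4,140+y/4-.4,z)
S=lambda x,y,z:onz(s,220+(x-400)/3.6-.4,265+y/3.6-.4,z)
r=T(127,173,.058),T(236,198,.058);r2=S(517,178,.058),S(613,110,.058)
b=T(232,122,.108),T(172,212,.108);b2=S(543,50,.108),S(570,140,.108)
p=T(323,46,.110),S(560,266,.110)
for q in(r,r2,b,b2):
  d=q[0]-q[1];print(q,(q[0]+q[1])/2,np.degrees(np.arctan2(d[1],d[0])),np.linalg.norm(d))
print(p)
for q in p:
  c=(r[0]+r[1]+r2[0]+r2[1])/4;d=q-c;print(c,np.degrees(np.arctan2(d[1],d[0])),np.linalg.norm(d[:2]))
w=eyes.camera_model('wrist');st=readout.observe();print(w);
V=np.array(w['view']);print('cam in tool',st['tool_rot'].T@(-V[:3,:3].T@V[:3,3]-st['position']),'look',st['tool_rot'].T@-V[2,:3])
E
```

```text
(array([ 0.5059, -0.1745,  0.058 ]), array([ 0.4926, -0.2272,  0.058 ])) [ 0.49925 -0.20085  0.058  ] 75.83592144853877 0.05435236885362039
(array([ 0.4942, -0.2272,  0.058 ]), array([ 0.5074, -0.1739,  0.058 ])) [ 0.5008  -0.20055  0.058  ] -103.9097070581161 0.05491019941686609
(array([ 0.5202, -0.2142,  0.108 ]), array([ 0.4787, -0.1847,  0.108 ])) [ 0.49945 -0.19945  0.108  ] -35.406865737269676 0.05091659847240385
(array([ 0.4813, -0.187 ,  0.108 ]), array([ 0.5202, -0.2125,  0.108 ])) [ 0.50075 -0.19975  0.108  ] 146.75407690713214 0.04651300893298561
(array([ 0.5549, -0.2575,  0.11  ]), array([ 0.5547, -0.2573,  0.11  ]))
[ 0.500025 -0.2007    0.058   ] -45.98753931954924 0.07897788060590132
[ 0.500025 -0.2007    0.058   ] -45.991088518181925 0.07869508005587135
{'mtx': array([[359.86258511,   0.        , 320.52477122],
       [  0.        , 359.86258511, 198.03240306],
       [  0.        ,   0.        ,   1.        ]]), 'view': array([[ 0.22738859, -0.97380271, -0.00164655, -0.54929276],
       [ 0.93189575,  0.21809314, -0.28983735,  0.03745173],
       [ 0.2826035 ,  0.06437129,  0.9570745 , -0.37938681],
       [ 0.        ,  0.        ,  0.        ,  1.        ]])}
cam in tool [ 7.33361961e-02  9.04327547e-05 -1.54577026e-01] look [-2.90111615e-01 -7.16820873e-04  9.56992548e-01]
```

```bash
cat >> h.py <<'E'
C=np.array([.500,-.2003])
def yaw(R): return np.degrees(np.arctan2(R[1,0],R[0,0]))
def plan(poses,g):
    """poses: list of (x,y,z,yaw deg) -> rows, in calls of 5"""
    s=readout.observe();p=s['position'];R=s['tool_rot'];y=yaw(R);out=[]
    print('t',round(s['time_s'],2),'pos',p.round(4),'yaw',y.round(2),'z',R[:,2].round(4),'F',s['ft_force'].round(1),'w',s['grip_width'].round(4),'q',s['q'].round(0))
    for P in poses:
        a=np.radians(y);X=np.array([[np.cos(a),np.sin(a),0],[np.sin(a),-np.cos(a),0],[0,0,-1]])
        d=X.T@(np.array(P[:3])-p)*1000; t=-(P[3]-y)
        out.append('%g %.1f %.1f %.1f 0 0 %.2f'%(g,*d,t)); p=np.array(P[:3]);y=P[3]
    for i in range(0,len(out),5): print('; '.join(out[i:i+5]))
def line(x,y,z,yw,n):
    s=readout.observe();a=np.r_[s['position'],yaw(s['tool_rot'])];b=np.array([x,y,z,yw])
    return [a+(b-a)*k/n for k in range(1,n+1)]
def arc(r,z,a,b,n,off=0):
    return [(C[0]+r*np.cos(t),C[1]+r*np.sin(t),z,np.degrees(t)+off) for t in np.radians(np.linspace(a,b,n+1)[1:])]
E
python3 -c "
from h import *
plan(line(.5547,-.2574,.2,-46,15),.6)"
```

```text
Traceback (most recent call last):
  File "h.py", line 17, in plan
    print('t',round(s['time_s'],2),'pos',p.round(4),'yaw',y.round(2),'z',R[:,2].round(4),'F',s['ft_force'].round(1),'w',s['grip_width'].round(4),'q',s['q'].round(0))
                                                                                                                        ^^^^^^^^^^^^^^^^^^^^^
AttributeError: 'float' object has no attribute 'round'
```

```bash
sed -i "s/s\['grip_width'\].round(4)/round(s['grip_width'],4)/" h.py
python3 -c "
from h import *
plan(line(.5547,-.2574,.2,-46,15),.6)"
```

```text
t 0.1 pos [ 0.1258 -0.5351  0.2185] yaw 13.22 z [-0.      0.0014 -1.    ] F [-0.1  0.6 -0. ] w 0.0853 q [-89.  22.  74.  -0.  84. -12.]
0.6 32.1 -11.5 1.2 0 0 3.95; 0.6 31.2 -13.7 1.2 0 0 3.95; 0.6 30.2 -15.8 1.2 0 0 3.95; 0.6 29.0 -17.8 1.2 0 0 3.95; 0.6 27.7 -19.8 1.2 0 0 3.95
0.6 26.3 -21.6 1.2 0 0 3.95; 0.6 24.8 -23.4 1.2 0 0 3.95; 0.6 23.1 -25.0 1.2 0 0 3.95; 0.6 21.3 -26.6 1.2 0 0 3.95; 0.6 19.4 -28.0 1.2 0 0 3.95
0.6 17.5 -29.3 1.2 0 0 3.95; 0.6 15.4 -30.4 1.2 0 0 3.95; 0.6 13.3 -31.4 1.2 0 0 3.95; 0.6 11.1 -32.2 1.2 0 0 3.95; 0.6 8.8 -32.9 1.2 0 0 3.95
```

Request:
arm_command(rows="0.6 32 -11.5 1 0 0 4; 0.6 31 -13.5 1 0 0 4; 0.6 30 -16 1 0 0 4; 0.6 29 -18 1 0 0 4; 0.6 28 -20 1 0 0 4", squeeze=20)

```text
time_s: 0.52
position: [0.2698, -0.4415, 0.2137]
tool_rot: [[0.993, -0.122, -0.0], [-0.122, -0.993, 0.001], [-0.0, -0.001, -1.0]]
ft_force: [0.2, -1.6, 0.0]
grip_width: 0.0341
```

Request:
arm_command(rows="0.6 26 -21.5 1 0 0 4; 0.6 25 -23.5 1 0 0 4; 0.6 23 -25 1 0 0 4; 0.6 21 -26.5 1 0 0 4; 0.6 19.5 -28 1 0 0 4")

```text
time_s: 0.93
position: [0.413, -0.3498, 0.2087]
tool_rot: [[0.891, -0.454, -0.0], [-0.454, -0.891, 0.001], [-0.001, -0.0, -1.0]]
ft_force: [0.4, -1.0, -0.4]
grip_width: 0.0337
```

Request:
arm_command(rows="0.6 17.5 -29 1 0 0 4; 0.6 15.5 -30 1 0 0 4; 0.6 13 -31 1 0 0 4; 0.6 11 -32 1 0 0 4; 0.6 9 -33 1 0 0 3")

```text
time_s: 1.35
position: [0.5564, -0.2597, 0.2036]
tool_rot: [[0.695, -0.719, -0.001], [-0.719, -0.695, 0.0], [-0.001, 0.0, -1.0]]
ft_force: [0.1, -0.3, 0.1]
grip_width: 0.0343
```

Request:
arm_command(rows="0.6 0 0 0 0 0 0; 0.6 0 0 0 0 0 0")

```text
time_s: 1.52
position: [0.556, -0.2598, 0.2031]
tool_rot: [[0.7, -0.715, -0.001], [-0.715, -0.7, 0.001], [-0.001, 0.0, -1.0]]
ft_force: [-0.8, -0.1, -0.8]
grip_width: 0.0342
```

```bash
python3 -c "
from h import *
plan(line(.5553,-.2576,.2,-46,1),.65)
im,m=grab('wrist','w1.png')
for p in [(.5553,-.2576,.11),(.5,-.2003,.108)]: print(proj(m,p))"
```

```text
t 1.52 pos [ 0.556  -0.2598  0.2031] yaw -45.61 z [-1.2e-03  8.0e-04 -1.0e+00] F [-0.8 -0.1 -0.8] w 0.0342 q [-36.  29.  65.  -0.  86. 100.]
0.65 -2.1 -1.0 3.1 0 0 0.39
[318.5 198.7]
[318.1 294.3]
```

View pics/w1.png

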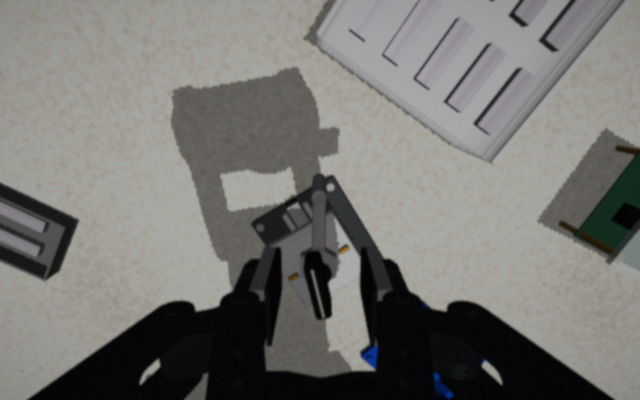

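The wrist view shows the post near (319,182), against a predicted (318,199). The bar centre is near (318,290). I'll crop to settle this.

```bash
python3 - <<'E'
from h import *
a=cv2.imread('pics/w1.png')[165:325,260:380]
cv2.imwrite('pics/c2.png',cv2.resize(cv2.convertScaleAbs(a,alpha=1.6),(450,600),interpolation=2))
m=eyes.camera_model('wrist');print([onz(m,319,v,.11) for v in(175,182,190,198)])
E
```

```text
[array([ 0.5664, -0.2712,  0.11  ]), array([ 0.5628, -0.2676,  0.11  ]), array([ 0.5587, -0.2633,  0.11  ]), array([ 0.5545, -0.259 ,  0.11  ])]
```

View pics/c2.png

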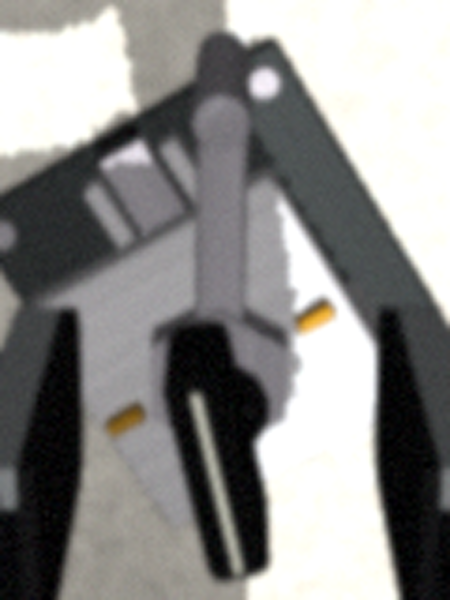

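In the crop the lit post top is at (220,118), which is full-frame (319,197) and matches the prediction. The dark part above it is the post's side. Descending round it.

Request:
arm_command(rows="0.6 -2 -1 25 0 0 0.4; 0.6 0 0 28 0 0 0; 0.6 0 0 28 0 0 0; 0.6 0 0 22 0 0 0; 0.6 0 0 0 0 0 0")

```text
time_s: 1.98
position: [0.5517, -0.2586, 0.0968]
tool_rot: [[0.691, -0.722, -0.007], [-0.722, -0.691, 0.005], [-0.008, 0.002, -1.0]]
ft_force: [-0.0, -0.4, -1.3]
grip_width: 0.034
```

```bash
python3 -c "
from h import *
plan(arc(.079,.099,-46,13,15),.75)"
```

```text
t 1.98 pos [ 0.5517 -0.2586  0.0968] yaw -46.26 z [-0.0069  0.0048 -1.    ] F [-0.  -0.4 -1.3] w 0.034 q [-36.  34.  75.  -0.  72. 100.]
0.75 0.9 -8.7 -2.2 0 0 -4.19; 0.75 -0.2 -5.4 0.0 0 0 -3.93; 0.75 -0.2 -5.4 0.0 0 0 -3.93; 0.75 -0.2 -5.4 0.0 0 0 -3.93; 0.75 -0.2 -5.4 0.0 0 0 -3.93
0.75 -0.2 -5.4 0.0 0 0 -3.93; 0.75 -0.2 -5.4 0.0 0 0 -3.93; 0.75 -0.2 -5.4 0.0 0 0 -3.93; 0.75 -0.2 -5.4 0.0 0 0 -3.93; 0.75 -0.2 -5.4 0.0 0 0 -3.93
0.75 -0.2 -5.4 0.0 0 0 -3.93; 0.75 -0.2 -5.4 0.0 0 0 -3.93; 0.75 -0.2 -5.4 0.0 0 0 -3.93; 0.75 -0.2 -5.4 0.0 0 0 -3.93; 0.75 -0.2 -5.4 0.0 0 0 -3.93
```

Request:
arm_command(rows="0.7 1 -8.5 -2 0 0 -4; 0.7 0 -5.5 0 0 0 -4; 0.7 -0.2 -5.5 0 0 0 -4; 0.7 -0.2 -5.5 0 0 0 -4; 0.7 -0.2 -5.5 0 0 0 -4")

```text
time_s: 2.4
position: [0.5738, -0.2366, 0.1048]
tool_rot: [[0.899, -0.439, 0.002], [-0.439, -0.899, -0.001], [0.002, 0.0, -1.0]]
ft_force: [-0.4, -0.0, -0.4]
grip_width: 0.0259
```

Request:
arm_command(rows="0.7 -0.2 -5.5 0 0 0 -4; 0.7 -0.2 -5.5 0 0 0 -4; 0.7 -0.2 -5.5 0 0 0 -4; 0.7 -0.2 -5.5 0 0 0 -4; 0.7 0 0 0 0 0 0")

```text
time_s: 2.82
position: [0.5807, -0.215, 0.1047]
tool_rot: [[0.985, -0.174, 0.002], [-0.174, -0.985, -0.001], [0.002, 0.001, -1.0]]
ft_force: [0.7, 0.3, 0.3]
grip_width: 0.0257
```

```bash
python3 -c "
from h import *
plan(arc(.079,.099,-10,13,6),.7)"
```

```text
t 2.82 pos [ 0.5807 -0.215   0.1047] yaw -10.04 z [ 1.6e-03 -8.0e-04 -1.0e+00] F [0.7 0.3 0.3] w 0.0257 q [-31.  34.  73.   0.  73.  69.]
0.7 -3.2 -5.7 5.7 0 0 -3.87; 0.7 -0.2 -5.3 0.0 0 0 -3.83; 0.7 -0.2 -5.3 0.0 0 0 -3.83; 0.7 -0.2 -5.3 0.0 0 0 -3.83; 0.7 -0.2 -5.3 0.0 0 0 -3.83
0.7 -0.2 -5.3 0.0 0 0 -3.83
```

```bash
python3 - <<'E'
from h import *
a,m=grab('wrist','w2.png');b,s=grab('scene','s2.png')
cv2.imwrite('pics/c3.png',cv2.convertScaleAbs(np.hstack([cv2.resize(a[120:320,220:420,::-1],(400,400)),cv2.resize(b[240:360,200:320,::-1],(400,400),interpolation=2)]),alpha=1.4))
E
```

```text
(no output)
```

View pics/c3.png

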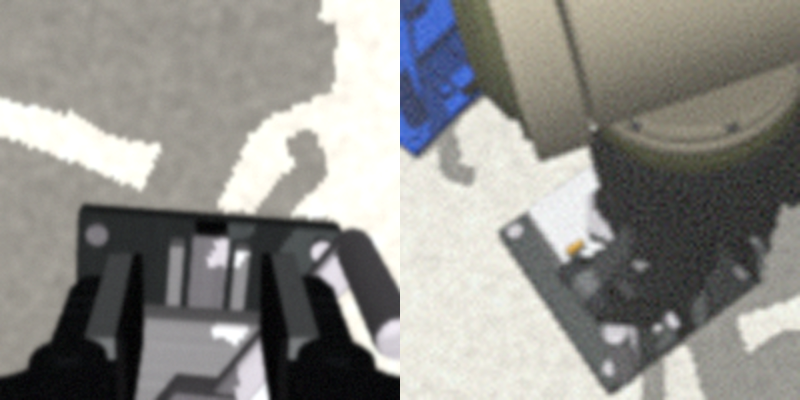

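```bash
python3 - <<'E'
from h import *
m=eyes.camera_model('wrist')
p=onz(m,414,288,.11);d=p[:2]-C;print(p,np.degrees(np.arctan2(*d[::-1])),np.hypot(*d))
s=readout.observe();R=s['tool_rot'];P=s['position']
print(R.T@(p-P))
for y in(-.0125,.0125):
  print(proj(m,P+R@[0,y,.017]),proj(m,P+R@[0,y,.0]))
E
```

```text
[ 0.5573 -0.2559  0.11  ] -44.13732980711955 0.07984140529825363
[-0.01569504  0.04383022 -0.0057355 ]
[295.9 237.8] [293.6 252.1]
[344.4 237.7] [346.7 252. ]
```

The post sits outside the right finger and the lever has not moved (about -44°). The fingers passed over its top, so with the jaws part open the tips must sit higher than assumed. I'll go back and descend lower.

```bash
python3 - <<'E'
from h import *
s=readout.observe();P=s['position']
plan([(P[0],P[1],.125,-10),(P[0],P[1],.15,-10)]+arc(.0795,.15,-10,-45.5,6)+[(.556,-.257,z,-45.5) for z in(.13,.11,.097,.087)],.6)
E
```

```text
t 2.92 pos [ 0.5806 -0.2156  0.1043] yaw -10.32 z [ 0.0012 -0.001  -1.    ] F [-0.4 -0.1 -0. ] w 0.0258 q [-31.  34.  73.  -0.  73.  69.]
0.6 0.0 0.0 -20.7 0 0 -0.32; 0.6 0.0 0.0 -25.0 0 0 0.00; 0.6 -3.0 7.1 0.0 0 0 5.92; 0.6 -0.4 8.2 0.0 0 0 5.92; 0.6 -0.4 8.2 0.0 0 0 5.92
0.6 -0.4 8.2 0.0 0 0 5.92; 0.6 -0.4 8.2 0.0 0 0 5.92; 0.6 -0.4 8.2 0.0 0 0 5.92; 0.6 0.2 -0.2 20.0 0 0 -0.00; 0.6 0.0 0.0 20.0 0 0 -0.00
0.6 0.0 0.0 13.0 0 0 -0.00; 0.6 0.0 0.0 10.0 0 0 -0.00
```

Request:
arm_command(rows="0.6 0 0 -20 0 0 0; 0.6 0 0 -25 0 0 0; 0.6 -3 7 0 0 0 6; 0.6 -0.4 8.2 0 0 0 6; 0.6 -0.4 8.2 0 0 0 6")

```text
time_s: 3.33
position: [0.5701, -0.2374, 0.1491]
tool_rot: [[0.878, -0.479, 0.001], [-0.479, -0.878, -0.001], [0.002, 0.0, -1.0]]
ft_force: [0.2, -0.1, -0.1]
grip_width: 0.0342
```

Request:
arm_command(rows="0.6 -0.4 8.2 0 0 0 6; 0.6 -0.4 8.2 0 0 0 6; 0.6 -0.4 8.2 0 0 0 6; 0.6 0 0 0 0 0 0; 0.6 0 0 0 0 0 0")

```text
time_s: 3.75
position: [0.5553, -0.2567, 0.1485]
tool_rot: [[0.693, -0.721, 0.0], [-0.721, -0.693, -0.0], [0.001, -0.0, -1.0]]
ft_force: [0.0, 0.2, 0.3]
grip_width: 0.0343
```

```bash
python3 - <<'E'
from h import *
plan([(.556,-.257,z,-45.5) for z in(.13,.11,.097,.087)],.6)
E
```

```text
t 3.75 pos [ 0.5553 -0.2567  0.1485] yaw -46.14 z [ 5.e-04 -3.e-04 -1.e+00] F [0.  0.2 0.3] w 0.0343 q [-36.  31.  71.   0.  78. 100.]
0.6 0.7 -0.3 18.5 0 0 -0.64; 0.6 0.0 0.0 20.0 0 0 -0.00; 0.6 0.0 0.0 13.0 0 0 -0.00; 0.6 0.0 0.0 10.0 0 0 -0.00
```

Request:
arm_command(rows="0.6 0.7 -0.3 18 0 0 -0.6; 0.6 0 0 20 0 0 0; 0.6 0 0 13 0 0 0; 0.6 0 0 10 0 0 0; 0.6 0 0 0 0 0 0")

```text
time_s: 4.17
position: [0.5557, -0.2556, 0.0852]
tool_rot: [[0.701, -0.713, -0.003], [-0.713, -0.701, 0.002], [-0.003, 0.001, -1.0]]
ft_force: [-0.7, 0.2, -0.6]
grip_width: 0.0341
```

Request:
arm_command(rows="0.7 0 0 0 0 0 0; 0.7 0 0 0 0 0 0; 0.7 0 0 0 0 0 0")

```text
time_s: 4.42
position: [0.5568, -0.2565, 0.0881]
tool_rot: [[0.7, -0.714, 0.002], [-0.714, -0.7, -0.001], [0.002, -0.0, -1.0]]
ft_force: [-0.0, -0.4, 0.1]
grip_width: 0.026
```

```bash
python3 - <<'E'
from h import *
plan(arc(.0795,.087,-45.5,9.5,14),.7)
a,m=grab('wrist','w3.png')
cv2.imwrite('pics/c4.png',cv2.convertScaleAbs(cv2.resize(a[140:320,230:410,::-1],(400,400)),alpha=1.5))
E
```

```text
t 4.42 pos [ 0.5568 -0.2565  0.0881] yaw -45.55 z [ 0.0016 -0.0011 -1.    ] F [-0.  -0.4  0.1] w 0.026 q [-36.  35.  75.   0.  70. 100.]
0.7 -0.6 -4.4 1.1 0 0 -3.98; 0.7 -0.2 -5.4 0.0 0 0 -3.93; 0.7 -0.2 -5.4 0.0 0 0 -3.93; 0.7 -0.2 -5.4 0.0 0 0 -3.93; 0.7 -0.2 -5.4 0.0 0 0 -3.93
0.7 -0.2 -5.4 0.0 0 0 -3.93; 0.7 -0.2 -5.4 0.0 0 0 -3.93; 0.7 -0.2 -5.4 0.0 0 0 -3.93; 0.7 -0.2 -5.4 0.0 0 0 -3.93; 0.7 -0.2 -5.4 0.0 0 0 -3.93
0.7 -0.2 -5.4 0.0 0 0 -3.93; 0.7 -0.2 -5.4 0.0 0 0 -3.93; 0.7 -0.2 -5.4 0.0 0 0 -3.93; 0.7 -0.2 -5.4 0.0 0 0 -3.93
```

View pics/c4.png

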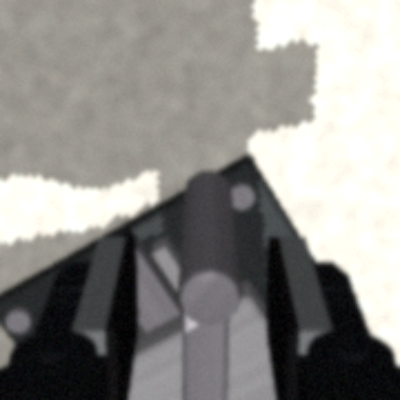

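The post stands between the pads: its top is at crop (210,297), with finger inner faces at about 135 and 268. Swinging anticlockwise.

Request:
arm_command(rows="0.7 -0.6 -4.5 1 0 0 -4; 0.7 -0.2 -5.5 0 0 0 -4; 0.7 -0.2 -5.5 0 0 0 -4; 0.7 -0.2 -5.5 0 0 0 -4; 0.7 -0.2 -5.5 0 0 0 -4")

```text
time_s: 4.88
position: [0.571, -0.2356, 0.0867]
tool_rot: [[0.903, -0.429, -0.0], [-0.429, -0.903, -0.003], [0.001, 0.002, -1.0]]
ft_force: [-4.0, -5.9, 0.1]
grip_width: 0.0257
```

```bash
python3 - <<'E'
from h import *
plan(arc(.0795,.087,-25.5,9.5,9),.7)
a,m=grab('wrist','w4.png')
E
```

```text
t 4.88 pos [ 0.571  -0.2356  0.0867] yaw -25.39 z [-1.0e-04 -2.7e-03 -1.0e+00] F [-4.  -5.9  0.1] w 0.0257 q [-33.  35.  74.  -0.  71.  82.]
0.7 0.0 -6.7 -0.3 0 0 -3.78; 0.7 -0.2 -5.4 0.0 0 0 -3.89; 0.7 -0.2 -5.4 0.0 0 0 -3.89; 0.7 -0.2 -5.4 0.0 0 0 -3.89; 0.7 -0.2 -5.4 0.0 0 0 -3.89
0.7 -0.2 -5.4 0.0 0 0 -3.89; 0.7 -0.2 -5.4 0.0 0 0 -3.89; 0.7 -0.2 -5.4 0.0 0 0 -3.89; 0.7 -0.2 -5.4 0.0 0 0 -3.89
```

Contact force is about 7 N, so the post is moving. Continuing.

Request:
arm_command(rows="0.7 0 -6.5 0 0 0 -4; 0.7 -0.2 -5.5 0 0 0 -4; 0.7 -0.2 -5.5 0 0 0 -4; 0.7 -0.2 -5.5 0 0 0 -4; 0.7 -0.2 -5.5 0 0 0 -4")

```text
time_s: 5.35
position: [0.5793, -0.2085, 0.0867]
tool_rot: [[0.995, -0.095, 0.001], [-0.095, -0.995, -0.003], [0.001, 0.003, -1.0]]
ft_force: [-1.6, -6.2, -0.6]
grip_width: 0.0259
```

Request:
arm_command(rows="0.7 -0.2 -5.5 0 0 0 -4; 0.7 -0.2 -5.5 0 0 0 -4; 0.7 -0.2 -5.5 0 0 0 -4; 0.7 -0.2 -5.5 0 0 0 -4; 0.7 0 0 0 0 0 0")

```text
time_s: 5.77
position: [0.5785, -0.1856, 0.0868]
tool_rot: [[0.983, 0.183, 0.002], [0.183, -0.983, -0.002], [0.001, 0.002, -1.0]]
ft_force: [-0.1, -3.0, -0.5]
grip_width: 0.0255
```

```bash
python3 - <<'E'
from h import *
s=readout.observe();P=s['position'];print(np.degrees(np.arctan2(*(P[:2]-C)[::-1])),np.hypot(*(P[:2]-C)))
# back off 3 mm then up
a,m=grab('wrist','w5.png')
plan(line(P[0],P[1],P[2],10,1),.7)
E
```

```text
10.587815822169325 0.07984078813155093
t 5.82 pos [ 0.5785 -0.1856  0.0867] yaw 10.33 z [ 0.0014 -0.001  -1.    ] F [ 0.9 -2.5  0.7] w 0.0257 q [-29.  34.  76.  -0.  70.  51.]
0.7 -0.0 -0.0 -0.1 0 0 0.33
```

Request:
arm_command(rows="0.6 0 4 0 0 0 0; 0.6 0 0 -25 0 0 0; 0.6 0 0 -30 0 0 0; 0.6 0 0 -20 0 0 0; 0.5 0 0 0 0 0 0")

```text
time_s: 6.23
position: [0.5804, -0.1902, 0.1657]
tool_rot: [[0.984, 0.179, 0.007], [0.179, -0.984, -0.003], [0.006, 0.004, -1.0]]
ft_force: [0.3, -0.7, 0.4]
grip_width: 0.0428
```

```bash
python3 - <<'E'
from h import *
plan(line(.5,-.2,.165,145.5,20),.5)
E
```

```text
t 6.23 pos [ 0.5804 -0.1902  0.1657] yaw 10.31 z [ 0.007  -0.0033 -1.    ] F [ 0.3 -0.7  0.4] w 0.0428 q [-29.  30.  70.   0.  80.  50.]
0.5 -4.0 -0.2 0.0 0 0 -6.76; 0.5 -4.0 -0.7 0.0 0 0 -6.76; 0.5 -3.9 -1.2 0.0 0 0 -6.76; 0.5 -3.7 -1.6 0.0 0 0 -6.76; 0.5 -3.5 -2.0 0.0 0 0 -6.76
0.5 -3.2 -2.4 0.0 0 0 -6.76; 0.5 -2.9 -2.8 0.0 0 0 -6.76; 0.5 -2.6 -3.1 0.0 0 0 -6.76; 0.5 -2.2 -3.4 0.0 0 0 -6.76; 0.5 -1.8 -3.6 0.0 0 0 -6.76
0.5 -1.3 -3.8 0.0 0 0 -6.76; 0.5 -0.9 -4.0 0.0 0 0 -6.76; 0.5 -0.4 -4.0 0.0 0 0 -6.76; 0.5 0.1 -4.1 0.0 0 0 -6.76; 0.5 0.6 -4.0 0.0 0 0 -6.76
0.5 1.0 -3.9 0.0 0 0 -6.76; 0.5 1.5 -3.8 0.0 0 0 -6.76; 0.5 1.9 -3.6 0.0 0 0 -6.76; 0.5 2.3 -3.3 0.0 0 0 -6.76; 0.5 2.7 -3.0 0.0 0 0 -6.76
```

Request:
arm_command(rows="0.5 -4 0 0 0 0 -6.8; 0.5 -4 -0.7 0 0 0 -6.8; 0.5 -4 -1 0 0 0 -6.8; 0.5 -3.7 -1.6 0 0 0 -6.8; 0.5 -3.5 -2 0 0 0 -6.8")

```text
time_s: 6.65
position: [0.5584, -0.1923, 0.1604]
tool_rot: [[0.711, 0.703, -0.001], [0.703, -0.711, 0.001], [0.0, -0.001, -1.0]]
ft_force: [0.8, -0.5, -0.9]
grip_width: 0.0426
```

Request:
arm_command(rows="0.5 -3.2 -2.4 0 0 0 -6.8; 0.5 -3 -2.8 0 0 0 -6.8; 0.5 -2.6 -3 0 0 0 -6.8; 0.5 -2.2 -3.4 0 0 0 -6.8; 0.5 -1.8 -3.6 0 0 0 -6.8")

```text
time_s: 7.07
position: [0.5385, -0.1951, 0.1604]
tool_rot: [[0.197, 0.98, -0.001], [0.98, -0.197, 0.001], [0.001, -0.001, -1.0]]
ft_force: [0.9, -0.1, -0.0]
grip_width: 0.0431
```

Request:
arm_command(rows="0.5 -1.3 -3.8 0 0 0 -6.8; 0.5 -1 -4 0 0 0 -6.8; 0.5 -0.4 -4 0 0 0 -6.8; 0.5 0 -4 0 0 0 -6.8; 0.5 0.6 -4 0 0 0 -6.8")

```text
time_s: 7.48
position: [0.5185, -0.1979, 0.1604]
tool_rot: [[-0.385, 0.923, -0.001], [0.923, 0.385, 0.001], [0.001, -0.0, -1.0]]
ft_force: [-0.9, -0.2, 0.3]
grip_width: 0.0425
```

Request:
arm_command(rows="0.5 1 -4 0 0 0 -6.8; 0.5 1.5 -3.8 0 0 0 -6.8; 0.5 2 -3.6 0 0 0 -6.8; 0.5 2.3 -3.3 0 0 0 -6.8; 0.5 2.7 -3 0 0 0 -6")

```text
time_s: 7.9
position: [0.4983, -0.2006, 0.1605]
tool_rot: [[-0.828, 0.561, -0.001], [0.561, 0.828, 0.001], [0.001, 0.001, -1.0]]
ft_force: [0.4, 0.3, -0.5]
grip_width: 0.0425
```

Request:
arm_command(rows="0.5 0 0 0 0 0 0; 0.5 0 0 0 0 0 0; 0.5 0 0 0 0 0 0")

```text
time_s: 8.15
position: [0.4988, -0.2007, 0.1608]
tool_rot: [[-0.823, 0.568, -0.0], [0.568, 0.823, 0.0], [0.0, 0.0, -1.0]]
ft_force: [0.2, 0.1, 0.3]
grip_width: 0.0426
```

```bash
python3 - <<'E'
from h import *
plan([(.5,-.2,z,145.5) for z in(.15,.13,.11,.093)],.5)
a,m=grab('wrist','w6.png');t,_=grab('top','t6.png')
for z in(0,.017): 
  s=readout.observe();print(proj(m,s['position']+s['tool_rot']@[0,0,z]))
print(proj(m,(.5,-.2003,.108)))
cv2.imwrite('pics/c5.png',cv2.convertScaleAbs(np.hstack([cv2.resize(a[140:340,220:420,::-1],(400,400)),cv2.resize(t[140:220,385:465,::-1],(400,400),interpolation=2)]),alpha=1.5))
E
```

```text
t 8.15 pos [ 0.4988 -0.2007  0.1608] yaw 145.41 z [-2.e-04  5.e-04 -1.e+00] F [0.2 0.1 0.3] w 0.0426 q [-35.  23.  82.   0.  75. -90.]
0.5 -0.6 1.2 10.8 0 0 -0.09; 0.5 0.0 0.0 20.0 0 0 -0.00; 0.5 0.0 0.0 20.0 0 0 -0.00; 0.5 0.0 0.0 17.0 0 0 -0.00
[322. 254.]
[321.8 239.6]
[323.1 217.3]
```

View pics/c5.png

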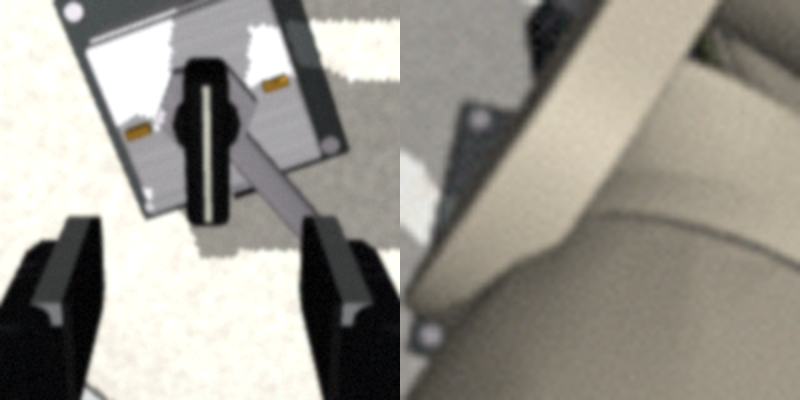

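The wrist view shows the bar upright in the image (white line from (207,85) to (207,220)), centred between the fingers. The lever has swung to the right, clear of the jaws. Descending on the bar to z≈0.097.

Request:
arm_command(rows="0.5 -0.6 1.2 11 0 0 0; 0.5 0 0 20 0 0 0; 0.5 0 0 20 0 0 0; 0.5 0 0 13 0 0 0; 0.5 0 0 0 0 0 0")

```text
time_s: 8.67
position: [0.4989, -0.1992, 0.0945]
tool_rot: [[-0.825, 0.566, -0.004], [0.566, 0.825, 0.003], [0.005, 0.0, -1.0]]
ft_force: [-0.7, -0.6, -0.4]
grip_width: 0.0431
```

Request:
arm_command(rows="1 0 0 0 0 0 0; 1 0 0 0 0 0 0; 1 0 0 0 0 0 0; 1 0 0 0 0 0 0", squeeze=20)

```text
time_s: 9.0
position: [0.5003, -0.2002, 0.0979]
tool_rot: [[-0.825, 0.565, 0.001], [0.565, 0.825, -0.001], [-0.002, 0.0, -1.0]]
ft_force: [0.1, 0.5, -0.6]
grip_width: 0.0
```

```bash
python3 - <<'E'
from h import *
plan(line(.5,-.2003,.097,76,14),1)
E
```

```text
t 9.0 pos [ 0.5003 -0.2002  0.0979] yaw 145.61 z [ 0.0014 -0.001  -1.    ] F [ 0.1  0.5 -0.6] w 0.0 q [-34.  28.  87.   0.  66. -90.]
1 0.0 -0.0 0.1 0 0 4.97; 1 0.0 -0.0 0.1 0 0 4.97; 1 0.0 -0.0 0.1 0 0 4.97; 1 0.0 -0.0 0.1 0 0 4.97; 1 0.0 -0.0 0.1 0 0 4.97
1 0.0 -0.0 0.1 0 0 4.97; 1 0.0 -0.0 0.1 0 0 4.97; 1 0.0 -0.0 0.1 0 0 4.97; 1 -0.0 -0.0 0.1 0 0 4.97; 1 -0.0 -0.0 0.1 0 0 4.97
1 -0.0 -0.0 0.1 0 0 4.97; 1 -0.0 -0.0 0.1 0 0 4.97; 1 -0.0 -0.0 0.1 0 0 4.97; 1 -0.0 -0.0 0.1 0 0 4.97
```

The jaws shut to 0 without gripping anything, so the tips are above the bar here too. They sit higher than the datasheet says. I'll look.

```bash
python3 - <<'E'
from h import *
m=eyes.camera_model('wrist');s=readout.observe()
a,m=grab('wrist','w7.png');b,sc=grab('scene','s7.png')
for z in(-.03,-.015,0,.017): print(z,proj(m,s['position']+s['tool_rot']@[0,0,z]),proj(sc,s['position']+s['tool_rot']@[0,0,z]))
print(proj(sc,(.5,-.2003,.108)))
cv2.imwrite('pics/c6.png',cv2.convertScaleAbs(np.hstack([cv2.resize(a[140:340,220:420,::-1],(400,400)),cv2.resize(b[240:340,210:310,::-1],(400,400),interpolation=2)]),alpha=1.5))
E
```

```text
-0.03 [322.1 287.7] [261.3 285. ]
-0.015 [322.  269.3] [262.3 289.4]
0 [321.8 254. ] [263.2 293.6]
0.017 [321.7 239.5] [264.2 298.2]
[262.4 290.7]
```

View pics/c6.png

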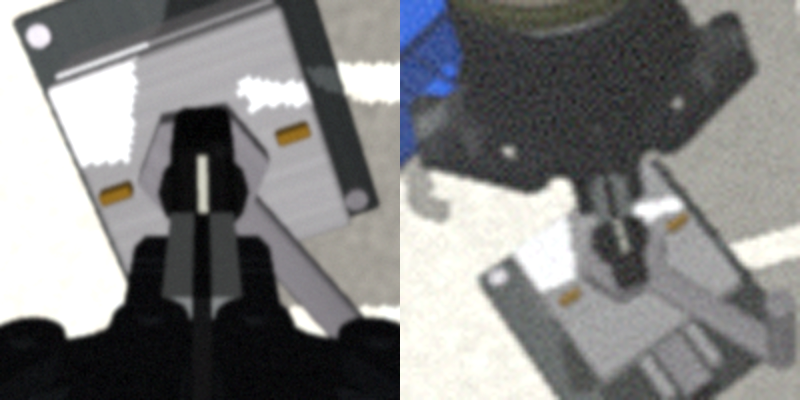

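The wrist view shows the shut fingertips at (202,215), hovering above the bar. Allowing for the pad's half-width, that puts the tips about 17 mm behind the reported TCP, not ahead of it. This also explains the earlier miss. So I need TCP z≈0.069 to grip the bar. I'll raise, open and go lower.

Request:
arm_command(rows="0.5 0 0 -10 0 0 0; 0.5 0 0 0 0 0 0; 0.5 0 0 0 0 0 0; 0.5 0 0 0 0 0 0; 0.5 0 0 0 0 0 0")

```text
time_s: 9.52
position: [0.4998, -0.2, 0.107]
tool_rot: [[-0.825, 0.565, -0.0], [0.565, 0.825, 0.0], [0.0, -0.0, -1.0]]
ft_force: [0.1, -0.0, -0.5]
grip_width: 0.0427
```

Request:
arm_command(rows="0.5 0 0 10 0 0 0; 0.5 0 0 10 0 0 0; 0.5 0 0 10 0 0 0; 0.5 0 0 9 0 0 0; 0.5 0 0 0 0 0 0")

```text
time_s: 9.93
position: [0.4989, -0.1994, 0.0656]
tool_rot: [[-0.825, 0.565, -0.004], [0.565, 0.825, 0.002], [0.004, 0.0, -1.0]]
ft_force: [-0.6, 1.0, 0.1]
grip_width: 0.0427
```

Request:
arm_command(rows="1 0 0 0 0 0 0; 1 0 0 0 0 0 0; 1 0 0 0 0 0 0; 1 0 0 0 0 0 0; 1 0 0 0 0 0 0", squeeze=20)

```text
time_s: 10.35
position: [0.5003, -0.1998, 0.0683]
tool_rot: [[-0.825, 0.565, 0.001], [0.565, 0.825, -0.0], [-0.001, 0.001, -1.0]]
ft_force: [3.2, 2.2, -0.0]
grip_width: 0.0136
```

Gripped: the width is 13.6 mm. Turning clockwise by 69.5°.

Request:
arm_command(rows="1 0 0 0 0 0 3; 1 0 0 0 0 0 5; 1 0 0 0 0 0 5; 1 0 0 0 0 0 5; 1 0 0 0 0 0 5")

```text
time_s: 10.77
position: [0.5005, -0.1997, 0.0684]
tool_rot: [[-0.536, 0.844, 0.002], [0.844, 0.536, 0.0], [-0.001, 0.001, -1.0]]
ft_force: [4.4, 3.8, -0.4]
grip_width: 0.0136
```

Request:
arm_command(rows="1 0 0 0 0 0 5; 1 0 0 0 0 0 5; 1 0 0 0 0 0 5; 1 0 0 0 0 0 5; 1 0 0 0 0 0 5")

```text
time_s: 11.18
position: [0.5007, -0.1996, 0.0684]
tool_rot: [[-0.129, 0.992, 0.002], [0.992, 0.129, 0.0], [-0.0, 0.002, -1.0]]
ft_force: [5.3, 4.4, -1.8]
grip_width: 0.0139
```

Request:
arm_command(rows="1 0 0 0 0 0 5; 1 0 0 0 0 0 5; 1 0 0 0 0 0 5; 1 0 0 0 0 0 5; 1 0 0 0 0 0 1.5")

```text
time_s: 11.6
position: [0.5009, -0.1996, 0.0684]
tool_rot: [[0.244, 0.97, 0.003], [0.97, -0.244, 0.0], [0.001, 0.002, -1.0]]
ft_force: [7.1, 4.7, -1.8]
grip_width: 0.0138
```

Request:
arm_command(rows="1 0 0 0 0 0 0; 1 0 0 0 0 0 0; 1 0 0 0 0 0 0; 1 0 0 0 0 0 0; 1 0 0 0 0 0 0")

```text
time_s: 12.02
position: [0.5009, -0.1996, 0.0684]
tool_rot: [[0.24, 0.971, 0.003], [0.971, -0.24, 0.0], [0.001, 0.002, -1.0]]
ft_force: [7.6, 4.2, -2.2]
grip_width: 0.0134
```

```bash
python3 -c "
from h import *
plan(line(.5,-.2003,.068,76,1),1)"
```

```text
t 12.02 pos [ 0.5009 -0.1996  0.0684] yaw 76.12 z [ 2.6e-03  3.0e-04 -1.0e+00] F [ 7.6  4.2 -2.2] w 0.0134 q [-34.  30.  89.   0.  61. -21.]
1 -0.9 -0.7 0.4 0 0 0.12
```

Yaw is 76.1°, on the rib line. Release, rise and look.

Request:
arm_command(rows="0.6 0 0 0 0 0 0; 0.6 0 0 0 0 0 0; 0.6 0 0 0 0 0 0; 0.6 0 0 -30 0 0 0; 0.6 0 0 -40 0 0 0")

```text
time_s: 12.43
position: [0.4982, -0.1993, 0.1364]
tool_rot: [[0.24, 0.971, -0.006], [0.971, -0.24, 0.004], [0.002, -0.007, -1.0]]
ft_force: [1.2, -0.4, -0.9]
grip_width: 0.0344
```

Request:
arm_command(rows="0.6 0 0 -20 0 0 0; 0.6 0 0 0 0 0 0; 0.6 0 0 0 0 0 0")

```text
time_s: 12.68
position: [0.4999, -0.2003, 0.1588]
tool_rot: [[0.24, 0.971, 0.001], [0.971, -0.24, -0.001], [-0.001, 0.002, -1.0]]
ft_force: [0.2, 0.9, -1.2]
grip_width: 0.0344
```

```bash
python3 - <<'E'
from h import *
a,m=grab('wrist','w8.png')
cv2.imwrite('pics/c7.png',cv2.convertScaleAbs(cv2.resize(a[100:340,200:440,::-1],(480,480)),alpha=1.5))
for t in(4,5.5,8): print(t,(proj(m,(C[0]+.0795*np.cos(np.radians(t)),C[1]+.0795*np.sin(np.radians(t)),.11))-[200,100])*2)
plan(line(*(C+.0795*np.array([np.cos(.1),np.sin(.1)])),.15,5.5,12),.6)
E
```

```text
4 [503.8 154.6]
5.5 [502.2 148. ]
8 [499.2 137. ]
t 12.73 pos [ 0.4994 -0.1999  0.1575] yaw 76.11 z [-7.e-04  2.e-04 -1.e+00] F [ 0.3  0.7 -0.3] w 0.0344 q [-34.  24.  82.  -0.  74. -21.]
0.6 2.2 6.3 0.6 0 0 5.88; 0.6 2.8 6.0 0.6 0 0 5.88; 0.6 3.4 5.7 0.6 0 0 5.88; 0.6 4.0 5.3 0.6 0 0 5.88; 0.6 4.5 4.9 0.6 0 0 5.88
0.6 5.0 4.4 0.6 0 0 5.88; 0.6 5.4 3.9 0.6 0 0 5.88; 0.6 5.8 3.3 0.6 0 0 5.88; 0.6 6.1 2.7 0.6 0 0 5.88; 0.6 6.4 2.0 0.6 0 0 5.88
0.6 6.5 1.4 0.6 0 0 5.88; 0.6 6.6 0.7 0.6 0 0 5.88
```

View pics/c7.png

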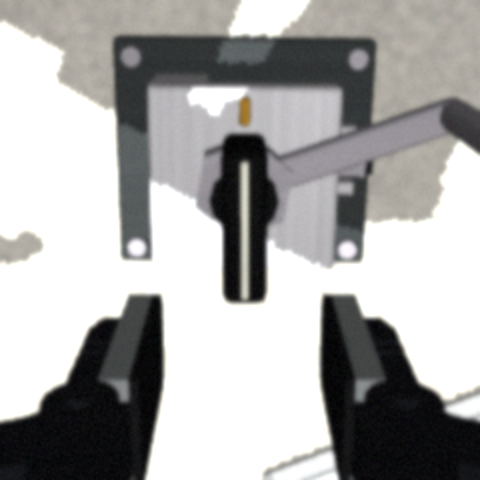

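The bar's white line (245,160)–(245,298) runs through the brass rib at (245,110), so it is in line. The lever is still slack. Moving to the post.

Request:
arm_command(rows="0.6 2.2 6.3 0 0 0 6; 0.6 2.8 6 0 0 0 6; 0.6 3.4 5.7 0 0 0 6; 0.6 4 5.3 0 0 0 6; 0.6 4.5 5 0 0 0 6")

```text
time_s: 13.15
position: [0.5326, -0.1968, 0.1562]
tool_rot: [[0.697, 0.717, -0.003], [0.717, -0.697, 0.002], [-0.001, -0.003, -1.0]]
ft_force: [-0.5, -0.1, 0.3]
grip_width: 0.0345
```

Request:
arm_command(rows="0.6 5 4.4 0 0 0 6; 0.6 5.4 4 0 0 0 6; 0.6 5.8 3.3 0 0 0 6; 0.6 6 2.7 0 0 0 6; 0.6 6.4 2 0 0 0 6")

```text
time_s: 13.57
position: [0.5659, -0.1944, 0.1561]
tool_rot: [[0.962, 0.273, -0.003], [0.273, -0.962, 0.002], [-0.003, -0.002, -1.0]]
ft_force: [-0.4, -0.2, 0.1]
grip_width: 0.0341
```

Request:
arm_command(rows="0.6 6.5 1.4 0 0 0 6; 0.6 6.6 0.7 0 0 0 4.5; 0.6 0 0 0 0 0 0; 0.6 0 0 0 0 0 0")

```text
time_s: 13.9
position: [0.579, -0.1935, 0.1564]
tool_rot: [[0.995, 0.101, -0.003], [0.101, -0.995, 0.001], [-0.002, -0.002, -1.0]]
ft_force: [0.0, 0.1, -0.3]
grip_width: 0.0344
```

```bash
python3 - <<'E'
from h import *
a,m=grab('wrist','w9.png')
c=(240,160);k=2.5
for t in(4,5.5,7): print(t,(proj(m,(C[0]+.0795*np.cos(np.radians(t)),C[1]+.0795*np.sin(np.radians(t)),.11))-c)*k)
cv2.imwrite('pics/c8.png',cv2.convertScaleAbs(cv2.resize(a[160:320,240:400,::-1],(400,400)),alpha=1.5))
plan([(*(C+.0795*np.array([np.cos(.096),np.sin(.096)])),z,5.5) for z in(.13,.11,.09,.075)],.6)
E
```

```text
4 [207. 144.]
5.5 [198.25 143.75]
7 [189.5 144. ]
t 13.95 pos [ 0.5789 -0.1936  0.1569] yaw 5.77 z [-0.0021  0.001  -1.    ] F [0.1 0.5 0.5] w 0.0343 q [-30.  31.  70.  -0.  80.  55.]
0.6 0.3 -0.9 26.9 0 0 0.27; 0.6 0.0 0.0 20.0 0 0 -0.00; 0.6 0.0 0.0 20.0 0 0 -0.00; 0.6 0.0 0.0 15.0 0 0 -0.00
```

View pics/c8.png

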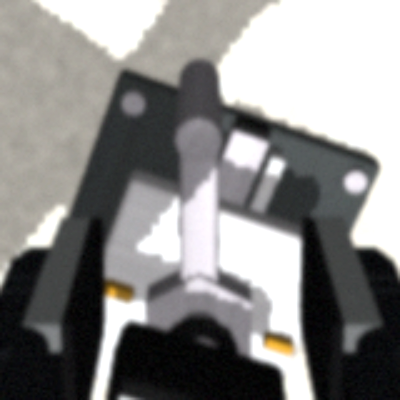

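Post top is at (198,137), i.e. the lever at 5.5°, centred between the pads. Descending and swinging clockwise.

Request:
arm_command(rows="0.6 0 -1 27 0 0 0; 0.6 0 0 20 0 0 0; 0.6 0 0 20 0 0 0; 0.6 0 0 15 0 0 0; 0.7 0 0 0 0 0 0")

```text
time_s: 14.37
position: [0.5774, -0.192, 0.0727]
tool_rot: [[0.995, 0.1, -0.006], [0.1, -0.995, 0.003], [-0.005, -0.004, -1.0]]
ft_force: [-0.5, 1.3, -0.4]
grip_width: 0.026
```

Request:
arm_command(rows="0.7 0 0 0 0 0 0; 0.7 0 0 0 0 0 0")

```text
time_s: 14.53
position: [0.5797, -0.193, 0.077]
tool_rot: [[0.995, 0.099, 0.001], [0.099, -0.995, -0.001], [0.001, 0.001, -1.0]]
ft_force: [-0.9, 0.7, 0.0]
grip_width: 0.0257
```

```bash
python3 - <<'E'
from h import *
plan(arc(.0795,.075,5.5,-50.5,14),.7)
E
```

```text
t 14.53 pos [ 0.5797 -0.193   0.077 ] yaw 5.66 z [ 1.1e-03 -7.0e-04 -1.0e+00] F [-0.9  0.7  0. ] w 0.0257 q [-30.  35.  76.  -0.  69.  55.]
0.7 -0.7 5.2 2.0 0 0 4.16; 0.7 -0.2 5.5 0.0 0 0 4.00; 0.7 -0.2 5.5 0.0 0 0 4.00; 0.7 -0.2 5.5 0.0 0 0 4.00; 0.7 -0.2 5.5 0.0 0 0 4.00
0.7 -0.2 5.5 0.0 0 0 4.00; 0.7 -0.2 5.5 0.0 0 0 4.00; 0.7 -0.2 5.5 0.0 0 0 4.00; 0.7 -0.2 5.5 0.0 0 0 4.00; 0.7 -0.2 5.5 0.0 0 0 4.00
0.7 -0.2 5.5 0.0 0 0 4.00; 0.7 -0.2 5.5 0.0 0 0 4.00; 0.7 -0.2 5.5 0.0 0 0 4.00; 0.7 -0.2 5.5 0.0 0 0 4.00
```

Request:
arm_command(rows="0.7 -0.7 5.2 0 0 0 4; 0.7 -0.2 5.5 0 0 0 4; 0.7 -0.2 5.5 0 0 0 4; 0.7 -0.2 5.5 0 0 0 4; 0.7 -0.2 5.5 0 0 0 4")

```text
time_s: 14.95
position: [0.5773, -0.2189, 0.0774]
tool_rot: [[0.968, -0.251, 0.002], [-0.251, -0.968, 0.001], [0.001, -0.002, -1.0]]
ft_force: [0.6, 5.2, 0.6]
grip_width: 0.0254
```

Request:
arm_command(rows="0.7 -0.2 5.5 0 0 0 4; 0.7 -0.2 5.5 0 0 0 4; 0.7 -0.2 5.5 0 0 0 4; 0.7 -0.2 5.5 0 0 0 4; 0.7 -0.2 5.5 0 0 0 4")

```text
time_s: 15.37
position: [0.5662, -0.244, 0.0774]
tool_rot: [[0.824, -0.567, 0.003], [-0.567, -0.824, 0.001], [0.002, -0.002, -1.0]]
ft_force: [2.2, 5.0, -0.2]
grip_width: 0.0253
```

```bash
python3 - <<'E'
from h import *
plan(arc(.0795,.077,-34.5,-55,8),.7)
E
```

```text
t 15.37 pos [ 0.5662 -0.244   0.0774] yaw -34.51 z [ 2.7e-03  7.0e-04 -1.0e+00] F [ 2.2  5.  -0.2] w 0.0253 q [-34.  36.  75.   0.  69.  90.]
0.7 0.1 5.1 0.4 0 0 2.55; 0.7 -0.1 3.6 0.0 0 0 2.56; 0.7 -0.1 3.6 0.0 0 0 2.56; 0.7 -0.1 3.6 0.0 0 0 2.56; 0.7 -0.1 3.6 0.0 0 0 2.56
0.7 -0.1 3.6 0.0 0 0 2.56; 0.7 -0.1 3.6 0.0 0 0 2.56; 0.7 -0.1 3.6 0.0 0 0 2.56
```

Request:
arm_command(rows="0.7 0 5 0 0 0 2.5; 0.7 0 3.6 0 0 0 2.5; 0.7 0 3.6 0 0 0 2.5; 0.7 0 3.6 0 0 0 2.5; 0.7 0 3 0 0 0 2.5")

```text
time_s: 15.78
position: [0.5542, -0.2585, 0.0774]
tool_rot: [[0.683, -0.731, 0.002], [-0.731, -0.683, 0.001], [0.001, -0.002, -1.0]]
ft_force: [1.4, 5.0, 0.6]
grip_width: 0.0256
```

```bash
python3 - <<'E'
from h import *
s=readout.observe();d=s['position'][:2]-C;print(np.degrees(np.arctan2(d[1],d[0])),np.hypot(*d),s['ft_force'])
E
```

```text
-47.00191518034236 0.07951090476393462 [1.44293376 4.95716651 0.6332407 ]
```

Request:
arm_command(rows="0.7 0 2 0 0 0 1.4; 0.7 0 2 0 0 0 1.4; 0.7 0 0 0 0 0 0")

```text
time_s: 16.03
position: [0.5511, -0.2612, 0.0774]
tool_rot: [[0.647, -0.763, 0.002], [-0.763, -0.647, 0.001], [0.001, -0.002, -1.0]]
ft_force: [0.4, 4.1, -0.4]
grip_width: 0.0257
```

Request:
arm_command(rows="0.7 0 1.5 0 0 0 1; 0.7 0 1.5 0 0 0 1; 0.7 0 0 0 0 0 0")

```text
time_s: 16.28
position: [0.5489, -0.2631, 0.0774]
tool_rot: [[0.62, -0.785, 0.002], [-0.785, -0.62, 0.001], [0.001, -0.002, -1.0]]
ft_force: [1.3, 4.6, 0.9]
grip_width: 0.0256
```

Request:
arm_command(rows="0.7 0 1.5 0 0 0 1; 0.7 0 0 0 0 0 0")

```text
time_s: 16.45
position: [0.5478, -0.264, 0.0774]
tool_rot: [[0.606, -0.795, 0.002], [-0.795, -0.606, 0.001], [0.001, -0.002, -1.0]]
ft_force: [0.9, 5.5, -0.4]
grip_width: 0.0256
```

Request:
arm_command(rows="0.7 0 1.5 0 0 0 1; 0.7 0 0 0 0 0 0")

```text
time_s: 16.62
position: [0.5473, -0.2642, 0.0773]
tool_rot: [[0.592, -0.806, 0.004], [-0.806, -0.592, 0.002], [0.001, -0.004, -1.0]]
ft_force: [5.3, 8.8, -0.4]
grip_width: 0.0257
```

The force is rising and motion has stopped, so this is the end stop. Back off to centre, then rise.

Request:
arm_command(rows="0.7 0 1 0 0 0 0; 0.7 0 0 0 0 0 0; 0.6 0 -5 0 0 0 0; 0.6 0 -4.5 0 0 0 0; 0.6 0 0 0 0 0 0")

```text
time_s: 17.03
position: [0.5536, -0.2606, 0.0768]
tool_rot: [[0.593, -0.805, 0.001], [-0.805, -0.593, -0.001], [0.002, -0.0, -1.0]]
ft_force: [-0.6, -0.4, -0.1]
grip_width: 0.0343
```

Request:
arm_command(rows="0.6 0 0 -25 0 0 0; 0.6 0 0 -30 0 0 0; 0.6 0 0 -30 0 0 0; 0.6 0 0 -10 0 0 0; 0.6 0 0 0 0 0 0")

```text
time_s: 17.45
position: [0.5537, -0.2616, 0.1742]
tool_rot: [[0.592, -0.806, 0.005], [-0.806, -0.592, -0.004], [0.006, -0.002, -1.0]]
ft_force: [0.6, 0.1, 0.2]
grip_width: 0.0341
```

Request:
arm_command(rows="0.6 0 0 0 0 0 0; 0.6 0 0 0 0 0 0; 0.6 0 0 0 0 0 0")

```text
time_s: 17.7
position: [0.5523, -0.2605, 0.1693]
tool_rot: [[0.592, -0.806, -0.003], [-0.806, -0.592, 0.002], [-0.003, 0.001, -1.0]]
ft_force: [0.2, -0.1, -0.4]
grip_width: 0.0343
```

```bash
python3 - <<'E'
from h import *
s=readout.observe();print(s['time_s'],s['position'],s['ft_force'],s['qvel'].round(1))
a,m=grab('wrist','w10.png')
c=(220,160);k=2
for t in(-40,-48.6): print(t,(proj(m,(C[0]+.0795*np.cos(np.radians(t)),C[1]+.0795*np.sin(np.radians(t)),.11))-c)*k)
u=np.array([np.cos(np.radians(76)),np.sin(np.radians(76))])*.025
print([(proj(m,(*(C+e*u),.108))-c)*k for e in(-1,1)])
cv2.imwrite('pics/c9.png',cv2.convertScaleAbs(cv2.resize(a[160:360,220:420,::-1],(400,400)),alpha=1.5))
E
```

```text
17.7 [ 0.55234587 -0.26045072  0.16930756] [ 0.18331129 -0.12194672 -0.39648703] [-0.  -0.  -0.5  0.1  0.2 -0. ]
-40 [160.4 109.4]
-48.6 [197.8 103.4]
[array([275. , 275.8]), array([164.2, 354.4])]
```

View pics/c9.png

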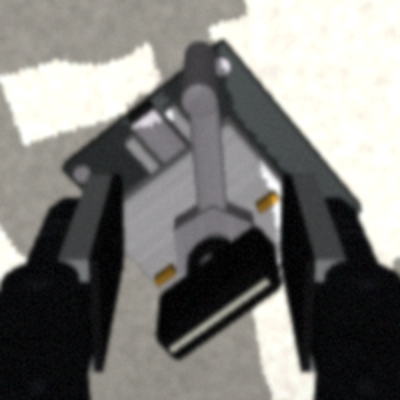

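The last view shows the post at (201,96), i.e. the lever at about -49°, at its tight stop. The bar's white line (172,350)–(268,283) has slope -0.70, against -0.71 predicted for the rib line. The gripper is clear, so I'm handing in.

```bash
python3 -c "
from rig import env
print(env.close_job())"
```

```text
the job is handed in; nothing more can be done
None
```

I slackened the jam nut on the square-bracket stop, turned the screw clockwise until its bar lay along the brass ribs, and tightened the nut again. I handed the job in at about 18 s; no verdict was reported.

- **Nut slackened:** I swung the lever about 0.9 rad anticlockwise, before touching the screw.
- **Bar turned:** I gripped the bar and turned it about 69.5° clockwise. The last wrist image shows it within about 1° of the rib line.
- **Nut tightened:** I pushed the lever clockwise until it stopped and the force rose to about 10 N. It ended at about -49°, slightly past its starting angle of about -46°, so the nut should be fully tight.
- **Clear at the end:** The gripper was above the parts, and the wrist force read near zero.

**Checks that disagreed:** The fingertips sit about 17 mm behind the reported TCP, not 17 mm ahead as stated. Because of this, my first pass at the lever and my first grip on the bar passed just above them. The images showed neither had moved, and I repeated both lower down.

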